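# Zero the doctor blade on the bench film coater and set its gap by clicks

## Robot

A 6-joint arm with a two-finger parallel gripper is mounted at the origin on a cart in front of the work surface, level with it; the furniture and walls round the work are solid. World frame = base frame: x ahead of the robot, y to its left, z up, the work surface at z = 0. Lengths are in mm, angles in rad, forces in N, time in s.
With the tool pointing down it reaches from about 275 to 750 mm from the base axis. Payload 10.2 kg.
Tool frame: the origin (TCP) lies at the very end of the fingers, on their centre line; the grasp point (between the pads) lies ctrl.grip_depth behind it (ctrl.grip_depth is the distance from the TCP to the grasp point, in mm); z points along the fingers, y is the direction in which the jaws open and shut (so a half turn about z gives the same grasp; the last joint's range is limited). The gripper opens to 85 mm and grips with 20 to 120 N. Pads are 22 mm wide; open, the fingers measure 114 mm over their backs; the gripper's body (76 mm by 85 mm) begins 54 mm behind the grasp point. The pads swing forward as they close: fully open they stand 13 mm farther back than shut.
Start: joints at [-0.223, 0.313, 1.498, -0, 1.331, -0.223], TCP at [525.006, -0.013, 231.294] pointing down, gripper open.
Joint ranges: [-2.94, 2.94], [-0.97, 2.17], [0.19, 2.56], [-1.23, 4.37], [0.02, 3.11], [-2.88, 2.88]. Speed limits (rad/s): [2.39, 2.39, 3.01, 3.14, 3.14, 3.14].

## Interface

Orientations are given as a unit quaternion [w, x, y, z].
In Python, from rig import telemetry, eyes, ctrl, nets gives the robot as it stands. The module is installed in compiled form; this text tells all that it offers.
- The arm moves only by the tool drive_tool, never from a script. Its argument "series" is text: rows parted by semicolons, each of 7 numbers parted by spaces: the shift along the tool's x, y, z normalised to -1 to 1, where 1 is 0.12 m, then the turn, a rotation vector about the tool's x, y, z normalised to -1 to 1, where 1 is 0.5 rad, then the opening, from 0 (shut) to 1 (fully open). In form: tx ty tz wx wy wz hand; .... A call has 1 to 20 rows; each row is the pose to reach, as a shift and turn from the pose measured when the call began, along the tool's axes at that moment; what a row does not reach only later rows make up. A row lasts 1/10 s, in which the tool goes at most 50 mm and 8.59 degrees, less where a joint would pass 70% of its speed; a pose out of reach is approached as far as the arm can. A call with a number of a shift or a turn outside -1 to 1 is refused whole. A call with a gripper value outside its range is refused whole. The fingers move at their own pace and stop on an object; "newtons" is the grip in N (left out, the last holds). Time passes only in rows, so rows that repeat a pose let the fingers close. It gives the time, the measured TCP pose, the force and the opening at its end, in the units of the state.
- telemetry.sense(): the state, without advancing time (a new reading comes with each control period).
- eyes.capture(name): name is "scene" or "side" or "wrist"; returns a dict with "frame" (420x560x3 uint8, red, green, blue), "fx", "fy", "cx", "cy" (pixels), "view" (4x4, takes a point from world to camera coordinates). Camera axes: x right, y up, looking along -z (the intrinsics and any distortion apply to the point x, -y, -z); pixel columns grow to the right and rows downward; lengths in mm; the calibration is good to about 2 mm. A picture is of the moment at which its call begins. There is no depth.
- ctrl.finish_job(): hands the job in, once; it reports no verdict.
Trained networks look in a picture, given as the dict that the camera call returned (one of the last four; its "shot" number tells which), for a name from the list of things; names that differ only in an ending like _2 or _b are one class to them, and where a whole thing is asked for, a point or a joint stands for the part that bears it (a point fixed in the world has none). Each returns a list of dicts, best first, with "confidence" (0 to 1); they miss things now and then, are a little off and sometimes report something else, mostly with a low value. They report only what shows in the picture. A call takes as long as a camera call. They do not tell look-alikes from the thing itself.
- nets.spot_in(name, picture): "rect" ([left, top, right, bottom] in pixels, round what is visible of it).
The state is a dict: "time_s": time; "joints": joint angles; "dq": joint speeds; "tau": joint torques, N m; "eef_pos": TCP position; "ee_rot": TCP orientation; "force": force on the tool from outside, world axes, zero at the start; "wrist_torque": the same for the moment, N m; "grip_width": opening from 0.0 (shut) to 1.0 (fully open).
Only numpy, scipy, OpenCV 4.12 (cv2) and the standard library are available. Lean on these libraries where they do the work, as an engineer would, in place of code of your own. Each camera call takes 0.05 s, during which the arm holds its last target. There are 200 camera calls.

## Task

Set the film coater's doctor blade to a gap of 0.125 mm: turn the knurled dial clockwise, as seen from above, until it stops because the blade touches the glass, without forcing it, then turn it back exactly five clicks and let go. Then lock the setting by swinging the black clamp lever clockwise to its end, and leave the beaker, vial and frame applicator in front of the coater where they are.

Things in the scene. Friction and masses are not known exactly. Their poses are not given: they have to be found in the camera images.
- coater: Bench film coater, fixed to the worktop: white base 220 (x) x 190 (y) x 46 mm high with a glass bed on top and an aluminium bridge (34 mm deep, 190 mm wide, top 118 mm above the worktop) across it. Origin: centre of its underside on the worktop. Its own -x is its front (towards the robot, with rocker switch and display), +y its left, z up.
- dial_grip (a point): On the vertical axis of the dial at half height of its knurling, 171 mm above the worktop, 50 mm in front of the coater's centre; fixed, does not turn. Dial: black knurled upright drum, 40 mm across, knurled from 152 to 190 mm height, above a 47 mm flange with 24 white ticks (148 to 152) and a 49 mm steel barrel. Grip it from above at any yaw. Clockwise seen from above lowers the blade.
- dial_top (a point): Centre of the dial's silver top, 190 mm high; fixed, does not turn. The dial has 24 equal clicks a turn, 0.262 rad each, and no number or zero mark. It takes up to about 0.19 N m to leave a rest; past half-way it snaps on into the next. It starts in a rest 2 to 5 clicks above zero. Zero is the rest in which the blade touches the glass. Let go, the dial stays in its rest.
- head_rim (a point): On the front of the steel barrel below the dial, 24.5 mm from the dial's axis, 132 mm above the worktop. The barrel with the dial sits in a springy seat that twists under load about the dial's axis by 1 rad per 6 N m and springs back; twisted by over 0.09 rad (0.54 N m on the dial, 2.2 mm at this point) the dial counts as forced, either way round.
- blade_edge (a point): Middle of the lower edge of the doctor blade, an upright steel blade 126 mm wide on the front of the bridge. Rises by 0.025 mm a click, far too little to see or to show in its measured position. The dial runs into a hard stop (blade on glass) 0.02 rad below the zero rest.
- glass_face (a point): On the top face of the clear glass bed right below blade_edge, 54 mm above the worktop. The height of blade_edge over it is the gap (0 = touching). When the dial is turned back from the stop it first comes to the zero rest, which is no click; click one is the next rest, 0.262 rad on.
- lever_pivot (a point): On the vertical axis of the clamp lever, 68 mm right of the dial's axis (coater's -y), 150 mm above the worktop; fixed to the coater. The lever: a black bar 12 mm thick rising from a dark hub (23 mm across, top at 145 mm height) to a 17 mm ball at 55 mm from the axis; 40 mm from the axis the bar's centre is at 150 mm height. The bridge below it is 118 mm high.
- lever_tip (a point): Centre of the ball at the end of the clamp lever, 55 mm from the lever's axis and 154 mm above the worktop.
- lock_lever (a joint): Angle of the clamp lever in rad: 0 = open, lever points to the coater's right (-y, along the bridge); grows as it swings clockwise seen from above towards the coater's front (-x); 1.3 = its end, clamped. Starts at 0 to 0.22, with the dial free; from about 0.4 on it brakes the dial. Stays where it is left; takes 0.11 to 0.2 N m, 3 to 5 N at 40 mm.
- beaker_mid (a point): Centre of a small open glass beaker, 68 mm in diameter, 72 mm high, standing in front of the coater. Bystander.
- vial_mid (a point): Centre of an orange-brown sample vial with white cap, 25 mm in diameter, 67 mm high, standing in front of the coater. Bystander.
- frame_mid (a point): Centre of a steel frame film applicator, 50 x 84 x 22 mm, lying flat in front of the coater, to its right. Bystander.
Things that resemble listed ones, but are neither listed nor needed, are in the scene too. What is shaped like the part that bears beaker_mid but pink is not meant. There is more than one size of the part that bears vial_mid; the job needs the larger.

How it is judged:
By the outcome, as a careful person would: the job done as asked, in the order asked, and still so for the second after the job is handed in, with the robot touching nothing.
It also fails if it takes over 72 s, if anything falls off the work surface, if the arm or the gripper's body presses on something with over 40 N, if the wrist force passes 120 N, or if a joint passes its speed limit or range.

## Working session

There is one attempt and no reset: what is moved stays moved. The work goes in short steps, Python scripts to look and compute and a tool call to move; the robot and the scene stay as the last step left them, time stands still between calls to the robot, and variables do not carry over. Pictures are saved under pics/ and viewed, about 8 in all and at most 12, crops included, and the job is handed in when it is done.

Besides the shell and the picture viewer there is one more tool, called as name(argument=value, ...) on one line, values as JSON. drive_tool: Moves the arm, as the interface text tells. Scaled input: -1 to 1 covers 0.12 m each way for a shift and 0.5 rad each way for a turn. Its arguments: {"type":"object","properties":{"series":{"type":"string"},"newtons":{"type":"number"}},"required":["series"]}

```bash
mkdir -p pics; cat > h.py <<'E'
from rig import telemetry, eyes, ctrl, nets
import numpy as np, cv2
def save(p,n): cv2.imwrite('pics/'+n,cv2.cvtColor(p['frame'],cv2.COLOR_RGB2BGR))
def ray(p,u,v):
    V=np.array(p['view']);d=np.array([(u-p['cx'])/p['fx'],-(v-p['cy'])/p['fy'],-1.])
    return -V[:3,:3].T@V[:3,3], V[:3,:3].T@d
def at(p,u,v,z):
    o,d=ray(p,u,v);return o+d*(z-o[2])/d[2]
def proj(p,P):
    V=np.array(p['view']);c=V[:3,:3]@np.array(P)+V[:3,3]
    return np.array([p['fx']*c[0]/-c[2]+p['cx'],p['fy']*-c[1]/-c[2]+p['cy']])
E
python3 - <<'E'
from h import *
print(telemetry.sense(),ctrl.grip_depth)
ims=[]
for c in ['scene','side','wrist']:
    p=eyes.capture(c); save(p,c+'0.png'); ims.append(p['frame']); print(c,{k:p[k] for k in p if k!='frame'})
    for n in ['coater','dial_grip','lock_lever','beaker_mid','vial_mid','frame_mid']:
        print(n,[(np.round(r['rect']).tolist(),round(r['confidence'],2)) for r in nets.spot_in(n,p)[:3]])
E
```

```text
{'time_s': 0.0, 'joints': array([-2.23398628e-01,  3.13467521e-01,  1.49844191e+00,  3.50132033e-06,
        1.33101087e+00, -2.23394845e-01]), 'dq': array([-0.00311441,  0.00021924, -0.00070654, -0.00055556, -0.00141484,
        0.0002218 ]), 'tau': array([-5.78409599e-04, -4.12261176e+01, -2.59742296e+01, -3.58453699e-04,
        4.11797926e-03, -1.23038126e-05]), 'eef_pos': array([5.24739187e+02, 4.86990823e-02, 2.30724297e+02]), 'ee_rot': array([-5.62627406e-04,  7.07108258e-01,  7.07104993e-01, -3.52300282e-04]), 'force': array([-0.77231025,  0.02617091, -0.82762208]), 'wrist_torque': array([-0.00962413,  0.00742396,  0.00942766]), 'grip_width': 0.9998929653118332} 18.700000000000003
scene {'fx': 489.50683786098523, 'fy': 489.50683786098523, 'cx': 276.46298653240956, 'cy': 208.41738366490173, 'view': array([[ 8.77599834e-01, -4.79186475e-01, -1.41015311e-02,
        -4.81929407e+02],
       [ 3.38332315e-01,  5.98258558e-01,  7.26373143e-01,
        -3.03906099e+02],
       [-3.39631824e-01, -6.42235953e-01,  6.87155881e-01,
        -1.05741903e+03],
       [ 0.00000000e+00,  0.
[... 1444 characters left out ...]
99816e-01,  3.54753288e-04, -4.91993838e-04,
        -5.24906655e+02],
       [-4.82306216e-04,  9.56932190e-01, -2.90311129e-01,
         3.99003275e+01],
       [ 3.67815914e-04,  2.90311313e-01,  9.56932185e-01,
        -3.79867567e+02],
       [ 0.00000000e+00,  0.00000000e+00,  0.00000000e+00,
         1.00000000e+00]]), 'shot': 3}
coater [([293.0, 1.0, 560.0, 266.0], 0.56)]
dial_grip [([293.0, 1.0, 558.0, 269.0], 0.83)]
lock_lever [([382.0, 215.0, 420.0, 266.0], 0.8), ([172.0, 277.0, 216.0, 347.0], 0.33)]
beaker_mid [([159.0, 56.0, 238.0, 139.0], 0.89)]
vial_mid [([156.0, 181.0, 200.0, 220.0], 0.75), ([382.0, 216.0, 418.0, 263.0], 0.29)]
frame_mid [([170.0, 277.0, 218.0, 347.0], 0.87)]
```

```bash
sleep 0; ls pics
```

```text
scene0.png
side0.png
wrist0.png
```

View pics/wrist0.png

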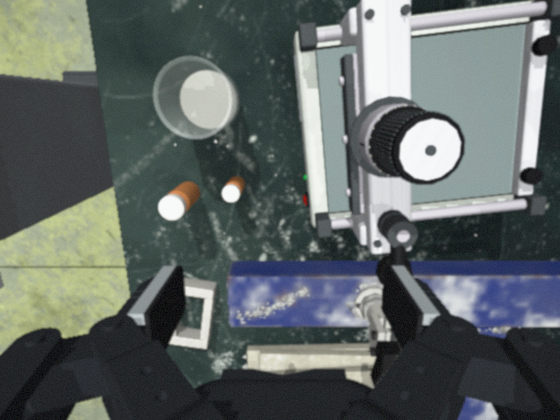

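```bash
python3 - <<'E'
import cv2
a=cv2.imread('pics/scene0.png')[130:370,180:400];b=cv2.imread('pics/side0.png')[120:330,180:400]
b=cv2.copyMakeBorder(b,0,30,0,0,0)
cv2.imwrite('pics/c0.png',cv2.resize(cv2.hconcat([a,b]),None,fx=1.8,fy=1.8,interpolation=cv2.INTER_CUBIC))
E
```

```text
(no output)
```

View pics/c0.png

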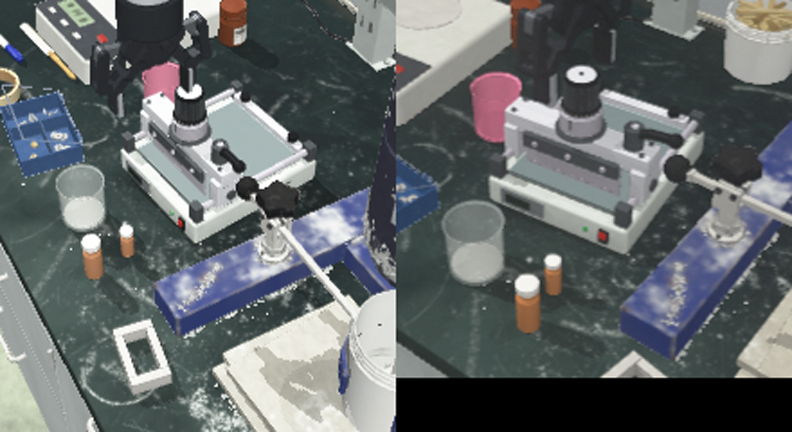

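Wrist view: dial top at about (430,150), hub at (402,233), lever pointing down (-y), beaker (195,97), vials (175,205, larger) and (232,190, smaller), frame (195,312). The scene/side crops also show a stand with a ball-ended rod right of the coater. I'll triangulate all of these.

```bash
cat >> h.py <<'E'
def tri(obs):
    A=np.zeros((3,3));b=np.zeros(3)
    for p,u,v in obs:
        o,d=ray(p,u,v);d/=np.linalg.norm(d);M=np.eye(3)-np.outer(d,d);A+=M;b+=M@o
    X=np.linalg.solve(A,b);return X,[np.round(proj(p,X)-[u,v],1).tolist() for p,u,v in obs]
E
python3 - <<'E'
from h import *
s=eyes.capture('scene');d=eyes.capture('side');w=eyes.capture('wrist')
for n,a,b,c in [('dialtop',(285.6,181.1),(283.3,161.1),(431,150)),('hub',(301.1,212.2),(312.2,191.1),(402,233)),('ball',(311.7,220.6),(338.9,196.1),None),('rodball',(317.2,233.9),(336.7,212.8),None),('star',(334.4,239.4),(369.4,210),None)]:
    o=[(s,*a),(d,*b)]+([(w,*c)] if c else [])
    X,r=tri(o);print(n,X.round(1),r)
print(at(w,431,150,190), at(w,402,233,145))
# coater corner feet & others on table
for n,(u,v,z) in dict(beaker=(205,97,3),frame=(195,312,20),vial=(172,206,67),c1=(306,36,50),c2=(322,224,50),c3=(545,45,50),c4=(537,205,50),post=(372,305,40)).items(): print(n,at(w,u,v,z).round(0))
for n in ('eef_pos','joints'): print(telemetry.sense()[n])
E
```

```text
dialtop [605.1  48.4 188.6] [[0.6, -0.8], [-0.3, 0.6], [-2.2, 0.6]]
hub [610.9 -18.6 141. ] [[1.2, -1.2], [-0.5, 0.9], [-3.2, 0.1]]
ball [592.9 -87.7 176. ] [[0.0, 0.5], [-0.2, -0.5]]
rodball [618.6 -74.7 110.3] [[-0.0, -0.1], [0.1, 0.2]]
star [ 620.  -140.1  150.5] [[0.0, 0.3], [-0.1, -0.3]]
[605.61494198  48.93064809 190.        ] [611.74768845 -16.99699096 145.        ]
beaker [443.  81.   3.]
frame [ 418. -169.   20.]
vial [419. -20.  67.]
c1 [545. 130.  50.]
c2 [565. -44.  50.]
c3 [755. 123.  50.]
c4 [780. -24.  50.]
post [ 626. -146.   40.]
[ 5.25003461e+02 -1.48835897e-02  2.31310311e+02]
[-2.23405141e-01  3.12869926e-01  1.49769804e+00  3.01856063e-06
  1.33100972e+00 -2.23395791e-01]
```

drive_tool(series="0.2 0.33 0 0 0 0 1; 0.405 0.67 0 0 0 0 1; 0.405 0.67 0 0 0 0 1; 0.405 0.67 0 0 0 0 1; 0.405 0.67 0 0 0 0 1", newtons=40)

```text
time_s: 1.7
eef_pos: [604.8, 48.2, 231.5]
ee_rot: [0.0, 0.707, 0.707, -0.0]
force: [0.4, 0.3, 0.2]
grip_width: 0.997
```

```bash
python3 - <<'E'
from h import *
w=eyes.capture('wrist');save(w,'w1.png');s=telemetry.sense();print(s['eef_pos'],s['force'],proj(w,[605.3,48.6,190]),proj(w,[611,-17,145]))
im=cv2.cvtColor(w['frame'],cv2.COLOR_RGB2GRAY)
E
```

```text
[604.80655393  48.03215636 231.79173719] [-0.6206542   0.95130534 -0.0025574 ] [284.02144797 232.93695169] [291.24186484 291.14822718]
```

View pics/w1.png

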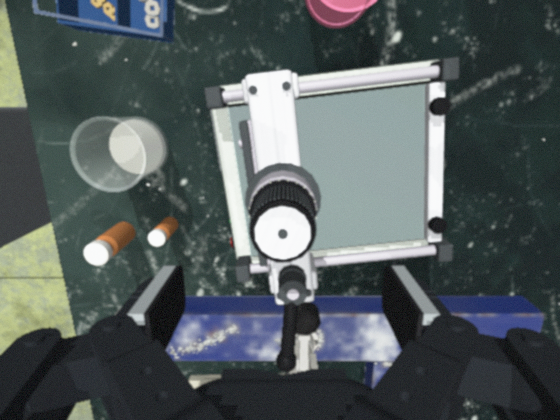

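The picture puts the dial top at (283,232.5), within 1 px of prediction, the hub at (291,293) and the lever ball at (287,361). Next: descend and grip.

drive_tool(series="0.006 0 0.2 0 0 0 1; 0.006 0 0.4 0 0 0 1; 0.006 0 0.62 0 0 0 1; 0.006 0 0.62 0 0 0 1; 0.006 0 0.62 0 0 0 0.55; 0.006 0 0.62 0 0 0 0.5")

```text
time_s: 2.35
eef_pos: [605.4, 48.5, 159.4]
ee_rot: [0.001, 0.707, 0.707, 0.001]
force: [0.3, 0.2, 0.4]
grip_width: 0.691
```

drive_tool(series="0 0 0 0 0 0 0; 0 0 0 0 0 0 0; 0 0 0 0 0 0 0; 0 0 0 0 0 0 0; 0 0 0 0 0 0 0", newtons=40)

```text
time_s: 2.85
eef_pos: [604.6, 48.3, 161.5]
ee_rot: [0.001, 0.707, 0.707, 0.0]
force: [-10.9, -1.4, 12.3]
grip_width: 0.45
```

```bash
cat >> h.py <<'E'
from scipy.spatial.transform import Rotation as R
def st():
    s=telemetry.sense();q=s['ee_rot'];v=R.from_quat(np.r_[q[1:],q[0]]).as_matrix()
    # clockwise angle of tool from start (tool y = world x at 0)
    print('t',s['time_s'],'cw',round(-np.arctan2(v[1,1],v[0,1]),4),'pos',s['eef_pos'].round(1),'F',s['force'].round(1),'M',s['wrist_torque'].round(3),'g',round(s['grip_width'],3),'q6',round(s['joints'][5],3))
E
python3 -c "
from h import *
for i in range(3): st();eyes.capture('side')"
```

```text
t 2.85 cw 0.0007 pos [604.6  48.3 161.5] F [-10.9  -1.4  12.3] M [-0.179  1.808  0.019] g 0.45 q6 -0.112
t 2.9 cw 0.0007 pos [604.6  48.3 161.5] F [-11.1  -1.4  11.3] M [-0.132  1.793 -0.022] g 0.451 q6 -0.112
t 2.95 cw 0.0006 pos [604.6  48.4 161.5] F [-11.6  -2.4  11.1] M [-0.106  1.823  0.037] g 0.448 q6 -0.112
```

drive_tool(series="0 -0.01 0 0 0 0 0.53; 0 -0.012 -0.005 0 0 0 0.53; 0 -0.012 -0.01 0 0 0 0.4; 0 -0.012 -0.01 0 0 0 0; 0 -0.012 -0.01 0 0 0 0; 0 -0.012 -0.01 0 0 0 0", newtons=40)

```text
time_s: 3.6
eef_pos: [604.2, 48.3, 163.6]
ee_rot: [0.002, 0.707, 0.707, 0.002]
force: [5.5, 0.5, 4.0]
grip_width: 0.447
```

```bash
python3 -c "
from h import *
for i in range(3): st();eyes.capture('side')"
```

```text
t 3.6 cw 0.0008 pos [604.2  48.3 163.6] F [5.5 0.5 4. ] M [ 0.077 -0.715  0.029] g 0.447 q6 -0.112
t 3.65 cw 0.0008 pos [604.2  48.3 163.5] F [ 5.6 -0.5  3.7] M [ 0.041 -0.712 -0.05 ] g 0.453 q6 -0.112
t 3.7 cw 0.0007 pos [604.2  48.3 163.5] F [4.6 0.5 2.8] M [ 0.093 -0.695 -0.007] g 0.451 q6 -0.112
```

drive_tool(series="0 0.003 0 0 0 0.2 0; 0 0.003 0 0 0 0.4 0; 0 0.003 0 0 0 0.6 0; 0 0.003 0 0 0 0.8 0; 0 0.003 0 0 0 0.8 0; 0 0.003 0 0 0 0.8 0")

```text
time_s: 4.35
eef_pos: [603.5, 48.5, 163.6]
ee_rot: [0.001, 0.834, 0.552, 0.001]
force: [-6.1, 0.3, 4.1]
grip_width: 0.449
```

```bash
cat >> h.py <<'E'
def stm(n=4):
    m=[]
    for i in range(n): m.append(telemetry.sense()['wrist_torque'][2]);eyes.capture('side')
    print('Mz mean',np.mean(m).round(3)); st()
E
python3 -c "
from h import *
stm()"
```

```text
Mz mean -0.092
t 4.55 cw 0.4007 pos [603.5  48.5 163.5] F [-5.8  0.5  4.5] M [ 0.115  1.008 -0.052] g 0.446 q6 0.288
```

drive_tool(series="0 0 0 0 0 0.12 0; 0 0 0 0 0 0.24 0; 0 0 0 0 0 0.3 0; 0 0 0 0 0 0.35 0; 0 0 0 0 0 0.35 0")

```text
time_s: 5.05
eef_pos: [603.0, 48.7, 163.5]
ee_rot: [0.001, 0.879, 0.477, 0.0]
force: [-3.7, 1.3, 4.5]
grip_width: 0.455
```

```bash
python3 -c "
from h import *
stm()"
```

```text
Mz mean 0.102
t 5.25 cw 0.5749 pos [603.1  48.7 163.5] F [-5.7  2.6  3.7] M [0.298 0.953 0.088] g 0.451 q6 0.462
```

drive_tool(series="0 -0.004 0 0 0 0.06 0; 0 -0.004 0 0 0 0.06 0; 0 -0.004 0 0 0 0.06 0")

```text
time_s: 5.55
eef_pos: [602.9, 48.8, 163.5]
ee_rot: [0.001, 0.886, 0.464, 0.001]
force: [-0.2, 0.4, 2.3]
grip_width: 0.449
```

```bash
python3 -c "
from h import *
stm()"
```

```text
Mz mean 0.133
t 5.75 cw 0.6049 pos [602.9  48.8 163.5] F [-0.3 -1.4  1.2] M [-0.159 -0.028  0.112] g 0.452 q6 0.493
```

drive_tool(series="0 0 0 0 0 0.14 0; 0 0 0 0 0 0.28 0; 0 0 0 0 0 0.38 0; 0 0 0 0 0 0.46 0; 0 0 0 0 0 0.46 0")

```text
time_s: 6.25
eef_pos: [602.6, 49.1, 163.5]
ee_rot: [0.0, 0.933, 0.36, 0.0]
force: [-2.7, 2.3, 2.9]
grip_width: 0.451
```

```bash
python3 -c "
from h import *
stm()"
```

```text
Mz mean 0.101
t 6.45 cw 0.8339 pos [602.6  49.1 163.6] F [-4.7  2.1  3.9] M [0.42  0.848 0.132] g 0.448 q6 0.722
```

drive_tool(series="0 0 0 0 0 0.06 0; 0 0 0 0 0 0.06 0; 0 0 0 0 0 0.06 0")

```text
time_s: 6.75
eef_pos: [602.5, 49.1, 163.5]
ee_rot: [0.0, 0.938, 0.346, 0.0]
force: [-4.4, 2.1, 4.8]
grip_width: 0.446
```

```bash
python3 -c "
from h import *
stm()"
```

```text
Mz mean 0.12
t 6.95 cw 0.8637 pos [602.5  49.1 163.5] F [-4.5  2.9  3.3] M [0.363 0.738 0.173] g 0.449 q6 0.752
```

drive_tool(series="0 -0.004 0 0 0 0.14 0; 0 -0.004 0 0 0 0.28 0; 0 -0.004 0 0 0 0.38 0; 0 -0.004 0 0 0 0.46 0; 0 -0.004 0 0 0 0.46 0")

```text
time_s: 7.45
eef_pos: [602.2, 49.6, 163.5]
ee_rot: [0.0, 0.972, 0.236, 0.0]
force: [-5.1, 3.1, 3.5]
grip_width: 0.448
```

```bash
python3 -c "
from h import *
stm()"
```

```text
Mz mean 0.14
t 7.65 cw 1.0928 pos [602.2  49.6 163.5] F [-4.3  3.8  4.3] M [0.427 0.69  0.172] g 0.451 q6 0.981
```

drive_tool(series="0 0 0 0 0 0.06 0; 0 0 0 0 0 0.06 0; 0 0 0 0 0 0.06 0")

```text
time_s: 7.95
eef_pos: [602.2, 49.6, 163.5]
ee_rot: [0.0, 0.975, 0.222, 0.0]
force: [-4.4, 3.2, 3.3]
grip_width: 0.45
```

```bash
python3 -c "
from h import *
stm()"
```

```text
Mz mean 0.309
t 8.15 cw 1.1226 pos [602.2  49.6 163.5] F [-4.2  3.1  3.6] M [0.482 0.746 0.273] g 0.45 q6 1.011
```

Clear stop: the torque rose from 0.14 to 0.31 N m over 0.03 rad, matching the seat's stiffness, at the fourth rest (about 1.05 rad). It stayed well below forcing. Turn back to 1.05 − 1.309 = −0.26.

drive_tool(series="0 0 0 0 0 -0.15 0; 0 0 0 0 0 -0.35 0; 0 0 0 0 0 -0.55 0; 0 0 0 0 0 -0.75 0; 0 0 0 0 0 -0.98 0; 0 0 0 0 0 -0.98 0; 0 0 0 0 0 -0.98 0")

```text
time_s: 8.85
eef_pos: [602.8, 48.9, 163.5]
ee_rot: [0.001, 0.893, 0.451, 0.001]
force: [3.1, -3.7, -0.1]
grip_width: 0.45
```

```bash
python3 -c "
from h import *
stm()"
```

```text
Mz mean 0.101
t 9.05 cw 0.6346 pos [602.8  48.9 163.6] F [ 4.4 -4.5 -0.4] M [-0.817 -0.561  0.082] g 0.45 q6 0.523
```

drive_tool(series="0 0 0 0 0 -0.2 0; 0 0 0 0 0 -0.4 0; 0 0 0 0 0 -0.6 0; 0 0 0 0 0 -0.8 0; 0 0 0 0 0 -0.98 0; 0 0 0 0 0 -0.98 0")

```text
time_s: 9.65
eef_pos: [603.8, 48.4, 163.6]
ee_rot: [0.002, 0.756, 0.654, 0.001]
force: [7.4, -2.7, -2.4]
grip_width: 0.453
```

```bash
python3 -c "
from h import *
stm()"
```

```text
Mz mean -0.123
t 9.85 cw 0.147 pos [603.8  48.4 163.6] F [ 6.9 -2.6 -1.7] M [-0.581 -0.972 -0.164] g 0.45 q6 0.035
```

drive_tool(series="0 0.003 0 0 0 -0.2 0; 0 0.003 0 0 0 -0.4 0; 0 0.003 0 0 0 -0.6 0; 0 0.003 0 0 0 -0.81 0; 0 0.003 0 0 0 -0.81 0; 0 0.003 0 0 0 -0.81 0")

```text
time_s: 10.45
eef_pos: [604.8, 48.4, 163.6]
ee_rot: [0.003, 0.611, 0.792, 0.001]
force: [4.7, -1.8, -0.0]
grip_width: 0.451
```

```bash
python3 -c "
from h import *
stm()"
```

```text
Mz mean -0.003
t 10.65 cw -0.2562 pos [604.8  48.4 163.6] F [ 5.1 -1.2  0.8] M [-0.121 -0.657  0.022] g 0.45 q6 -0.368
```

drive_tool(series="0 0 0 0 0 0 0.6; 0 0 0 0 0 0 0.8; 0 0 0 0 0 0 0.8; 0 0 -0.2 0 0 0 0.8; 0 0 -0.4 0 0 0 0.8; 0 0 -0.65 0 0 0 0.8; 0 0 -0.65 0 0 0 0.8")

```text
time_s: 11.35
eef_pos: [605.4, 48.6, 245.8]
ee_rot: [0.006, 0.611, 0.792, 0.003]
force: [-0.0, -0.0, -0.8]
grip_width: 0.799
```

```bash
python3 - <<'E'
from h import *
w=eyes.capture('wrist');save(w,'w2.png');s=eyes.capture('scene');d=eyes.capture('side');st()
for n,p in (('w',w),('s',s),('d',d)): print(n,[(np.round(r['rect']).tolist(),round(r['confidence'],2)) for r in nets.spot_in('lock_lever',p)[:2]])
print(proj(w,[604.7,48.9,190]),proj(w,[611.3,-18.2,145]))
a=cv2.cvtColor(s['frame'],cv2.COLOR_RGB2BGR)[170:270,250:370];b=cv2.cvtColor(d['frame'],cv2.COLOR_RGB2BGR)[140:240,250:400]
k=lambda x:cv2.resize(x,None,fx=3,fy=3,interpolation=cv2.INTER_CUBIC)
t=cv2.cvtColor(w['frame'],cv2.COLOR_RGB2BGR)
top=cv2.hconcat([k(a[:,:110]),k(b)]);t=cv2.resize(t[120:400,150:450],(350,327))
canvas=np.zeros((640,800,3),np.uint8)[:600];canvas[:300,:780]=top;canvas[300:600,:350]=t[:300]
cv2.imwrite('pics/c2.png',canvas)
E
```

```text
t 11.5 cw -0.2559 pos [603.9  48.6 240.7] F [-0.5 -0.5 -0. ] M [-0.032  0.014  0.056] g 0.802 q6 -0.368
w [([237.0, 260.0, 282.0, 354.0], 0.55)]
s [([294.0, 208.0, 316.0, 228.0], 0.54)]
d [([309.0, 187.0, 340.0, 202.0], 0.81)]
[281.75444505 224.18229303] [268.35939166 282.15156833]
```

View pics/c2.png

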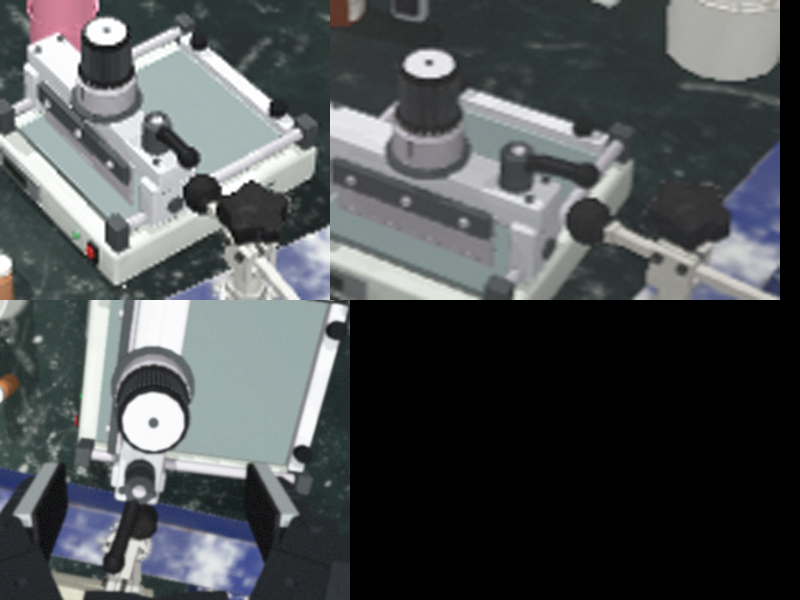

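```bash
python3 - <<'E'
from h import *
w=eyes.capture('wrist');s=eyes.capture('scene');d=eyes.capture('side')
for n,o in dict(ball=[(w,250.3,344.5),(s,312.3,222),(d,336,198)],hub=[(w,268.3,284),(s,301.3,209),(d,312.2,190)],rod=[(w,275,308.6),(s,317.7,234.3),(d,336,213.7)],star=[(s,334,240.7),(d,369.3,211)]).items():
    X,r=tri(o);print(n,X.round(1),r)
print(at(w,250.3,344.5,154),at(w,268.3,284,146))
E
```

```text
ball [607.4 -72.1 152.4] [[-0.1, 1.9], [0.9, -0.0], [-1.5, 0.5]]
hub [609.5 -17.5 146.1] [[0.7, 1.9], [0.3, 0.3], [-1.2, 0.1]]
rod [626.1 -68.   98.9] [[-0.2, 0.6], [0.5, -0.2], [-0.7, 0.3]]
star [ 618.3 -141.3  149.2] [[0.0, 0.0], [-0.0, -0.0]]
[606.90392352 -69.04084353 154.        ] [608.54596198 -16.06443085 146.        ]
```

```bash
cat >> h.py <<'E'
PIV=np.array([610.9,-19.]);YAW=0.095
def arcpose(th,r=33,off=0):
    ph=-np.pi/2+YAW-th; d=np.array([np.cos(ph),np.sin(ph)]);y=np.array([-d[1],d[0]])
    return PIV+r*d+off*y, ph+np.pi/2   # xy, heading of tool y
def row(xy,head,z):
    s=telemetry.sense();q=s['ee_rot'];r=R.from_quat(np.r_[q[1:],q[0]])
    sh=r.inv().apply(np.r_[xy,z]-s['eef_pos'])/120
    y=np.array([np.cos(head),np.sin(head),0]);zz=np.array([0,0,-1.]);x=np.cross(y,zz)
    T=R.from_matrix(np.c_[x,y,zz]); w=(r.inv()*T).as_rotvec()/0.5
    return ' '.join(f'{v:.3f}' for v in np.r_[sh,w])
E
python3 -c "
from h import *
st()
p=arcpose(.155);print(p);print(row(*p,241));print(row(*p,138))"
```

```text
t 11.8 cw -0.2561 pos [604.1  48.6 241. ] F [-0.6  0.7 -0. ] M [-0.025 -0.041 -0.055] g 0.796 q6 -0.368
(array([608.92118779, -51.94061782]), -0.06000000000000005)
-0.820 -0.174 0.002 0.012 0.004 0.632
-0.818 -0.178 0.860 0.012 0.004 0.632
```

drive_tool(series="-0.3 -0.06 0 0 0 0.2 0.5; -0.6 -0.12 0 0 0 0.42 0.5; -0.82 -0.175 0 0.01 0 0.63 0.5; -0.82 -0.175 0 0.01 0 0.63 0.5; -0.82 -0.175 0 0.01 0 0.63 0.5; -0.82 -0.175 0 0.01 0 0.63 0.5")

```text
time_s: 12.4
eef_pos: [608.7, -51.0, 241.1]
ee_rot: [0.001, 0.727, 0.687, -0.0]
force: [-0.2, 0.6, -0.1]
grip_width: 0.501
```

```bash
python3 -c "
from h import *
st()
w=eyes.capture('wrist');save(w,'w3.png')
p=arcpose(.155);print(p);print(row(*p,138));print(proj(w,[*arcpose(.155)[0],150]),proj(w,[*arcpose(.155,55)[0],154]),proj(w,[*PIV,145]))"
```

```text
t 12.4 cw 0.0569 pos [608.7 -51.  241.1] F [-0.2  0.6 -0.1] M [ 0.02  -0.013  0.028] g 0.501 q6 -0.217
(array([608.92118779, -51.94061782]), -0.06000000000000005)
-0.007 0.001 0.860 0.002 0.004 0.006
[283.37516292 209.78488346] [283.27352249 239.85274113] [283.53369513 163.70481199]
```

View pics/w3.png

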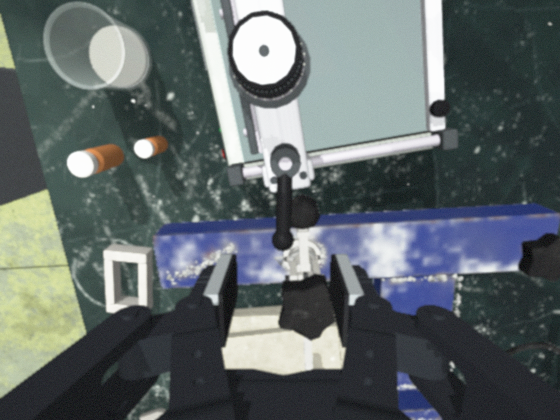

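The lever ball at (283,240) and the hub at (286,162) match the prediction, so I descend over the bar.

drive_tool(series="-0.007 0 0.25 0 0 0 0.5; -0.007 0 0.5 0 0 0 0.5; -0.007 0 0.75 0 0 0 0.5; -0.007 0 0.86 0 0 0 0.5; -0.007 0 0.86 0 0 0 0.3; -0.007 0 0.86 0 0 0 0.3; -0.007 0 0.86 0 0 0 0.3")

```text
time_s: 13.15
eef_pos: [609.5, -51.9, 139.7]
ee_rot: [0.002, 0.727, 0.687, 0.0]
force: [-0.3, -0.1, -0.1]
grip_width: 0.3
```

```bash
python3 -c "
from h import *
st()
for th in (.3,.45,.6): print(th,row(*arcpose(th),138))"
```

```text
t 13.15 cw 0.0564 pos [609.5 -51.9 139.7] F [-0.3 -0.1 -0.1] M [ 0.     0.008 -0.008] g 0.3 q6 -0.219
0.3 0.003 -0.045 0.014 0.008 0.005 0.297
0.45 0.012 -0.085 0.014 0.008 0.004 0.597
0.6 0.027 -0.123 0.014 0.009 0.003 0.897
```

drive_tool(series="0.001 -0.02 0.01 0 0 0.15 0.3; 0.003 -0.045 0.01 0 0 0.3 0.3; 0.007 -0.065 0.01 0 0 0.45 0.3; 0.012 -0.085 0.01 0 0 0.6 0.3; 0.019 -0.105 0.01 0 0 0.75 0.3; 0.027 -0.123 0.01 0 0 0.9 0.3; 0.027 -0.123 0.01 0 0 0.9 0.3")

```text
time_s: 13.85
eef_pos: [595.6, -47.9, 139.9]
ee_rot: [0.003, 0.862, 0.507, 0.002]
force: [1.4, 0.4, 0.5]
grip_width: 0.3
```

```bash
python3 -c "
from h import *
st()
for th in (.75,.9,1.05): print(th,row(*arcpose(th),138))"
```

```text
t 13.85 cw 0.5069 pos [595.6 -47.9 139.9] F [1.4 0.4 0.5] M [-0.068 -0.18   0.006] g 0.3 q6 0.232
0.75 0.000 -0.046 0.015 0.015 -0.001 0.296
0.9 0.010 -0.087 0.015 0.015 -0.002 0.596
1.05 0.025 -0.125 0.015 0.014 -0.004 0.896
```

drive_tool(series="0 -0.023 0.01 0.01 0 0.15 0.3; 0 -0.046 0.01 0.01 0 0.3 0.3; 0.005 -0.067 0.01 0.01 0 0.45 0.3; 0.01 -0.087 0.01 0.01 0 0.6 0.3; 0.017 -0.106 0.01 0.01 0 0.75 0.3; 0.025 -0.125 0.01 0.01 0 0.9 0.3; 0.025 -0.125 0.01 0.01 0 0.9 0.3")

```text
time_s: 14.55
eef_pos: [584.6, -38.3, 139.7]
ee_rot: [0.001, 0.953, 0.303, 0.002]
force: [0.7, -1.1, 1.6]
grip_width: 0.302
```

```bash
python3 -c "
from h import *
st()
for th,o in ((1.15,0),(1.25,0),(1.3,-3),(1.3,-5),(1.3,-7),(1.3,-8)): print(th,o,row(*arcpose(th,33,o),139))"
```

```text
t 14.55 cw 0.9555 pos [584.6 -38.3 139.7] F [ 0.7 -1.1  1.6] M [-0.22  -0.27  -0.022] g 0.302 q6 0.69
1.15 0 -0.002 -0.032 0.006 0.008 -0.007 0.199
1.25 0 0.002 -0.060 0.006 0.007 -0.008 0.399
1.3 -3 0.012 -0.097 0.006 0.007 -0.008 0.499
1.3 -5 0.016 -0.113 0.005 0.007 -0.008 0.499
1.3 -7 0.020 -0.130 0.005 0.007 -0.008 0.499
1.3 -8 0.022 -0.138 0.005 0.007 -0.008 0.499
```

drive_tool(series="0 -0.03 0.005 0.005 0 0.2 0.3; 0 -0.06 0.005 0.005 0 0.4 0.3; 0.01 -0.097 0.005 0.005 0 0.5 0.3; 0.016 -0.105 0.005 0.005 0 0.5 0.3; 0.016 -0.113 0.005 0.005 0 0.5 0.3; 0.016 -0.113 0.005 0.005 0 0.5 0.3")

```text
time_s: 15.15
eef_pos: [578.5, -26.5, 139.4]
ee_rot: [0.0, 0.983, 0.183, 0.002]
force: [-0.1, -4.1, 1.9]
grip_width: 0.298
```

```bash
python3 - <<'E'
from h import *
st()
for th,o in ((1.3,-7),(1.3,-9)): print(th,o,row(*arcpose(th,33,o),139))
s=eyes.capture('scene');d=eyes.capture('side')
for p,n in ((s,'s'),(d,'d')): print(n,proj(p,[*arcpose(1.3,55)[0],154]),proj(p,[*arcpose(1.15,55)[0],154]))
a=cv2.cvtColor(s['frame'],cv2.COLOR_RGB2BGR)[170:260,250:350];b=cv2.cvtColor(d['frame'],cv2.COLOR_RGB2BGR)[140:230,250:350]
cv2.imwrite('pics/c4.png',cv2.resize(cv2.hconcat([a,b]),None,fx=4,fy=4,interpolation=cv2.INTER_CUBIC))
E
```

```text
t 15.15 cw 1.2035 pos [578.5 -26.5 139.4] F [-0.1 -4.1  1.9] M [-0.703 -0.03   0.017] g 0.298 q6 0.954
1.3 -7 -0.001 -0.020 0.003 0.002 -0.009 0.003
1.3 -9 -0.001 -0.036 0.003 0.002 -0.009 0.003
s [287.63199041 219.75702225] [290.595863   221.23147619]
d [305.87164829 203.75668403] [310.22917062 204.3325966 ]
```

View pics/c4.png

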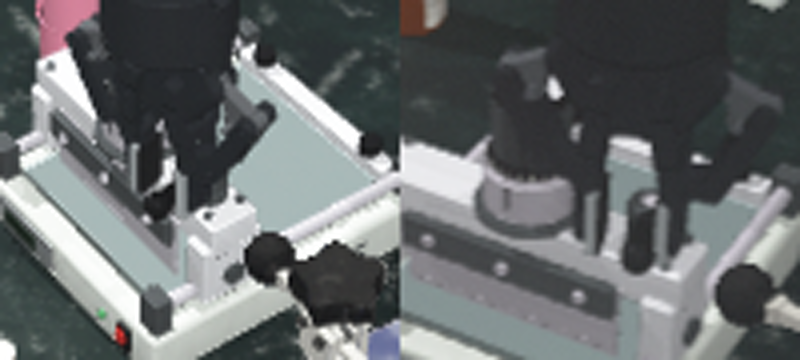

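The lever is at about 1.15 rad (ball at (290,222) in scene and (310,204) in side), so push on gently.

drive_tool(series="0 -0.01 0 0 0 0 0.3; 0 -0.02 0 0 0 0 0.3; 0 -0.03 0 0 0 0 0.3; 0 -0.036 0 0 0 0 0.3; 0 -0.036 0 0 0 0 0.3")

```text
time_s: 15.75
eef_pos: [577.1, -23.0, 139.2]
ee_rot: [0.001, 0.983, 0.182, 0.002]
force: [0.6, -8.2, 0.8]
grip_width: 0.298
```

drive_tool(series="0 -0.01 0 0 0 0 0.3; 0 -0.01 0 0 0 0 0.3; 0 -0.01 0 0 0 0 0.3")

```text
time_s: 16.05
eef_pos: [577.0, -22.9, 139.2]
ee_rot: [0.002, 0.983, 0.182, 0.003]
force: [1.3, -10.1, -0.6]
grip_width: 0.3
```

drive_tool(series="0 -0.015 0 0 0 0 0.3; 0 -0.025 0 0 0 0 0.3; 0 -0.025 0 0 0 0 0.3")

```text
time_s: 16.35
eef_pos: [576.9, -22.7, 139.3]
ee_rot: [0.005, 0.983, 0.182, 0.004]
force: [5.0, -17.6, -2.3]
grip_width: 0.295
```

```bash
python3 - <<'E'
from h import *
st()
s=eyes.capture('scene');d=eyes.capture('side')
a=cv2.cvtColor(s['frame'],cv2.COLOR_RGB2BGR)[170:260,250:350];b=cv2.cvtColor(d['frame'],cv2.COLOR_RGB2BGR)[140:230,250:350]
cv2.imwrite('pics/c5.png',cv2.resize(cv2.hconcat([a,b]),None,fx=4,fy=4,interpolation=cv2.INTER_CUBIC))
E
```

```text
t 16.35 cw 1.2044 pos [576.9 -22.7 139.3] F [  5.  -17.6  -2.3] M [-2.844 -0.842 -0.014] g 0.295 q6 0.967
```

View pics/c5.png

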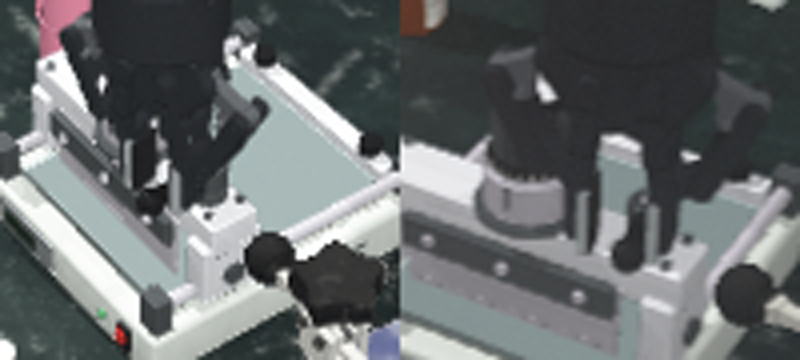

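Ball at about (287.5,220) in scene and (306.8,203) in side, matching the 1.3 rad prediction; a firm end stop. Back off, lift and move clear.

drive_tool(series="0 0.02 0 0 0 0 0.3; 0 0.045 0 0 0 0 0.3; 0 0.045 0 0 0 0 0.3; 0 0.045 -0.25 0 0 0 0.3; 0 0.045 -0.5 0 0 0 0.3; 0 0.045 -0.75 0 0 0 0.3; 0 0.045 -0.98 0 0 0 0.3; 0 0.045 -0.98 0 0 0 0.3")

```text
time_s: 17.25
eef_pos: [578.9, -26.4, 260.8]
ee_rot: [0.005, 0.983, 0.182, 0.007]
force: [-0.0, 0.5, -0.1]
grip_width: 0.302
```

```bash
python3 - <<'E'
from h import *
st()
print(row([525,-20],-1.2,260))
E
```

```text
t 17.25 cw 1.2038 pos [578.9 -26.4 260.8] F [-0.   0.5 -0.1] M [ 0.039 -0.02   0.019] g 0.302 q6 0.959
-0.400 -0.211 -0.001 0.026 -0.022 -0.008
```

drive_tool(series="-0.2 -0.1 0 0 0 0 0.3; -0.4 -0.21 0 0 0 0 0.3; -0.6 -0.3 0 0 0 0 0.3; -0.8 -0.4 0 0 0 0 0.3; -0.8 -0.4 0 0 0 0 0.3; -0.8 -0.4 0 0 0 0 0.3")

```text
time_s: 17.85
eef_pos: [472.1, -15.7, 258.9]
ee_rot: [0.005, 0.983, 0.183, 0.007]
force: [0.4, -0.2, -0.2]
grip_width: 0.301
```

```bash
python3 - <<'E'
from h import *
st()
s=eyes.capture('scene');d=eyes.capture('side')
for p,n in ((s,'s'),(d,'d')): print(n,proj(p,[*arcpose(1.3,55)[0],154]))
for n in ['beaker_mid','vial_mid','frame_mid']:
  for p in(s,d): print(n,[(np.round(r['rect']).tolist(),round(r['confidence'],2)) for r in nets.spot_in(n,p)[:3]])
a=cv2.cvtColor(s['frame'],cv2.COLOR_RGB2BGR)[160:360,200:360];b=cv2.cvtColor(d['frame'],cv2.COLOR_RGB2BGR)[130:330,200:360]
cv2.imwrite('pics/c6.png',cv2.resize(cv2.hconcat([a,b]),None,fx=2.5,fy=2.5,interpolation=cv2.INTER_CUBIC))
E
```

```text
t 17.85 cw 1.2036 pos [472.1 -15.7 258.9] F [ 0.4 -0.2 -0.2] M [ 0.029  0.003 -0.01 ] g 0.301 q6 0.924
s [287.63199041 219.75702225]
d [305.87164829 203.75668403]
beaker_mid [([212.0, 220.0, 240.0, 258.0], 0.87), ([267.0, 162.0, 286.0, 187.0], 0.57), ([281.0, 208.0, 308.0, 227.0], 0.31)]
beaker_mid [([221.0, 160.0, 249.0, 200.0], 0.97)]
vial_mid [([222.0, 262.0, 235.0, 282.0], 0.81)]
vial_mid [([248.0, 275.0, 259.0, 308.0], 0.61), ([267.0, 264.0, 272.0, 279.0], 0.56), ([232.0, 162.0, 353.0, 262.0], 0.18)]
frame_mid [([242.0, 306.0, 274.0, 350.0], 0.91)]
frame_mid [([291.0, 318.0, 348.0, 365.0], 0.73), ([233.0, 161.0, 354.0, 260.0], 0.4)]
```

View pics/c6.png

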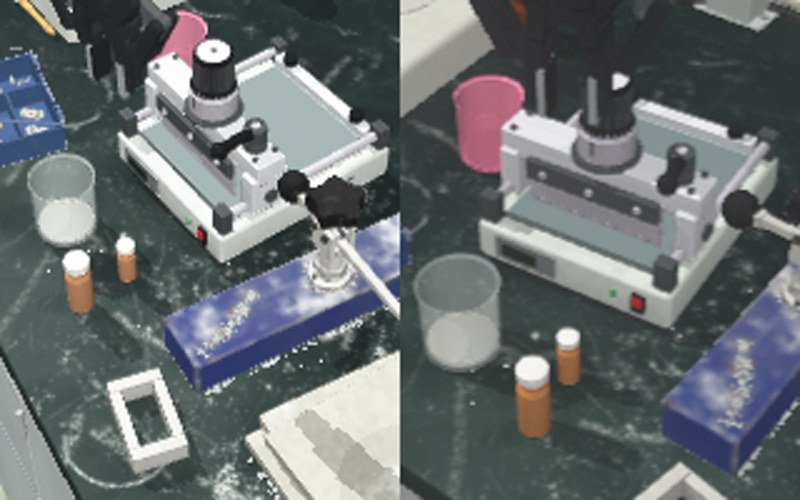

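The lever ball sits at scene (286.5,219.5) and side (306.5,204), which is the clamped end. The beaker, vials and frame are unmoved and the robot is clear.

```bash
python3 -c "
from h import *
print(ctrl.finish_job())"
```

```text
the job is handed in; nothing more can be done
None
```

The blade is set five clicks above zero (0.125 mm), the clamp lever is locked at its end, and the job was handed in at about 18 s of the 72 s allowed.

- **Dial:** I gripped it from above and turned it clockwise. It stopped at the fourth rest: torque rose from 0.14 to 0.31 N m over 0.03 rad, which matches the springy seat's stiffness. The highest torque I read was 0.31 N m, against 0.54 N m for forcing. I then turned it back 1.309 rad from the zero rest. The torque there was about 0 (−0.003 N m), so it was sitting in a rest when I let go.
- **Lever:** I pushed it clockwise to a firm end, with about 18 N at the last. Both cameras show its ball within about 1 px of where it should be at 1.3 rad.
- **Bystanders:** In the last pictures the beaker, vial and frame are where they started, and the robot is clear and touching nothing.

No check failed. The five clicks rest on tool angle and torque alone, because the dial has no mark to see and the gap change is too small to measure. While turning, the gripper drifted up to 2 mm sideways, but the rests stayed at the expected angles, so the dial did not slip.

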